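# Sort the shot tins by weight and lock the full ones in the dry case

### The job

The round tins on the bench look alike, but some are full of steel burnishing shot and some are empty: feel the weight of each as you lift it, stand the full ones upright in the grey dry case and the empty ones upright in the blue refill tray. When all are sorted, close the case: slip one long edge of the loose dark cover under the lip at the far side, level it down fully home in its seat, then turn the lock knob clockwise, a little at a time, until the red pointer stands on the green mark, no further. Leave the torch, the canister and the pen where they are.

Things in the scene. Friction and masses are not known exactly. Their poses are not given: they have to be found in the camera images.
- dry_case: grey steel dry case, fixed to the bench. Origin under the middle of its box; x points from the front (lock side) to the far side (lip side), y along its long side, z up. Box outside x -74 to +78 mm, y +-118 mm. Inside 120 mm (x) by 210 mm (y), cork floor 8 mm up; room for three tins in a row along y. Lock block in front: x -142 to -80 mm, y -44 to +56 mm, top 70 mm up, knob on it
- case_floor (a point): middle of the case's inside floor, 8 mm above the bench, axes as the case
- lip_edge (a point): middle of the lip's free lower edge, 61 mm above the bench, case axes. The lip overhangs the seat from case x +60 to +78 mm, top 65 mm up, back wall at +72 mm. The cover cannot drop in level: tilt it 6 to 20 degrees, front edge high, far edge low, slide the far edge under the lip, then lower the front edge inside the front rim
- case_seat (a point): middle of the cover's seat, case axes: a ledge 50 mm above the bench. Space for the cover on it: case x -68 to +72 mm, case y -112 to +112 mm. Edged in front and at both sides by a rim 6 mm high (top 56 mm up) and at the far side by the back wall under the lip
- cover: loose dark-coated aluminium cover of the case, 137 mm (its x) by 220 mm (its y), plate 5 mm thick, 220 g, balanced about its middle, both long edges alike; origin in the middle of its underside, z up. Bright bar handle over its middle, 14 mm thick in the cover's x, 110 mm long in its y, from 20 to 36 mm above the cover's underside, carried on two 12 mm wide feet at its ends (y = +-47 mm)
- cover_handle (a point): middle of the cover's bar handle, 28 mm above the cover's underside, cover axes
- lock_bolt (a joint): travel in m of the lock's flat bolt and of the red pointer on it: 0 drawn back, grows as the bolt slides toward the lip side over the cover's front edge; the pointer stands on the green mark at 0.024; stops at 0.032. Up to 0.009 it is clear of the cover's way. The bolt, 24 mm wide, runs 57 to 64 mm above the bench
- lock_knob (a joint): turn in rad of the lock knob, clockwise from above is positive; each rad moves the bolt and pointer 8 mm; the green mark is at 3.0 rad; it stays where it is left (friction 0.04 N m)
- knob_grip (a point): on the knob's upright axis, at the height to grip its wing (96 mm above the bench). The wing is 40 mm long along this point's x, 12 mm thick along its y, and stands 78 to 108 mm above the bench
- lock_pointer (a point): tip of the red pointer on the lock block's top, case axes; it moves with the bolt beside the white scale strip
- lock_mark (a point): the green mark across the white scale strip on the lock block's top: pointer and mark have the same x in the case's axes when locked right
- refill_tray: blue shallow tray for empty tins, fixed to the bench, 108 mm (its x) by 216 mm (its y), walls 4 mm thick and 16 mm high, inside floor 4 mm above the bench; origin under its middle; room for three tins in a row along its y
- torch: bystander: grey torch standing on its end, 33 mm across, 106 mm high; origin under its middle
- steel_cone: bystander: pale cone-topped canister, 49 mm across, 76 mm high; origin under its middle
- pen: bystander: white pen lying flat, 145 mm long; origin under its middle
- tin_a: round aluminium screw-lid tin, 52 mm across, 34 mm high, closed; origin in the middle of its underside, z up. All tins look the same: a full one weighs about 360 g (300 to 415 g), an empty one about 45 g (38 to 52 g). May be absent (None)
- tin_b: round aluminium screw-lid tin, 52 mm across, 34 mm high, closed; origin in the middle of its underside, z up. All tins look the same: a full one weighs about 360 g (300 to 415 g), an empty one about 45 g (38 to 52 g). May be absent (None)
- tin_c: round aluminium screw-lid tin, 52 mm across, 34 mm high, closed; origin in the middle of its underside, z up. All tins look the same: a full one weighs about 360 g (300 to 415 g), an empty one about 45 g (38 to 52 g). May be absent (None)
- tin_d: round aluminium screw-lid tin, 52 mm across, 34 mm high, closed; origin in the middle of its underside, z up. All tins look the same: a full one weighs about 360 g (300 to 415 g), an empty one about 45 g (38 to 52 g). May be absent (None)
- tin_e: round aluminium screw-lid tin, 52 mm across, 34 mm high, closed; origin in the middle of its underside, z up. All tins look the same: a full one weighs about 360 g (300 to 415 g), an empty one about 45 g (38 to 52 g). May be absent (None)
- tin_f: round aluminium screw-lid tin, 52 mm across, 34 mm high, closed; origin in the middle of its underside, z up. All tins look the same: a full one weighs about 360 g (300 to 415 g), an empty one about 45 g (38 to 52 g). May be absent (None)
Things that resemble listed ones, but are neither listed nor needed, are in the scene too. What is shaped like the tin_a but orange is not meant.

How it is judged:
By the outcome, as a careful person would: the job done as asked, in the order asked, and still so for the second after the job is handed in, with the robot touching nothing.
Of tin_a, tin_b, tin_c, tin_d, tin_e, tin_f only 4 to 6 are there at a start; the rules pass over those that are not, and their reading is None.
At some moment in a run one of tin_a, tin_b, tin_c, tin_d, tin_e, tin_f, cover may be knocked a few centimetres aside while the robot is not near it.
Once in a run the grip may slacken for a moment while it holds something.
It also fails if it takes over 210 s, if anything falls off the work surface, if the arm or the gripper's body presses on something with over 40 N, if the wrist force passes 120 N, or if a joint passes its speed limit or range.

### The arm

A 6-joint arm with a two-finger parallel gripper is mounted at the origin on a cart in front of the work surface, level with it; the furniture and walls round the work are solid. World frame = base frame: x ahead of the robot, y to its left, z up, the work surface at z = 0. Lengths are in m, angles in rad, forces in N, time in s.
With the tool pointing down it reaches from about 0.25 to 0.775 m from the base axis. Payload 4 kg.
Tool frame: the origin (TCP) lies at the very end of the fingers, on their centre line; the grasp point (between the pads) lies 19 mm behind it; z points along the fingers, y is the direction in which the jaws open and shut (so a half turn about z gives the same grasp; the last joint's range is limited). The gripper opens to 94 mm and grips with 3 to 60 N. Pads are 16 mm wide; open, the fingers measure 119 mm over their backs; the gripper's body (75 mm by 177 mm) begins 78 mm behind the grasp point.
Start: joints at [-1.381, 0.087, 1.371, -0, 1.684, -0.103], TCP at [0.159, -0.527, 0.206] pointing down, gripper open.
Joint ranges: [-3.1, 3.1], [-0.76, 2.03], [0.27, 2.55], [-1.08, 4.22], [0.17, 2.65], [-2.57, 2.57]. Speed limits (rad/s): [2.79, 2.79, 3.14, 3.14, 3.14, 3.14].

### API

Orientations are given as [roll, pitch, yaw] about the fixed x, y, z axes, in that order (R = Rz(yaw) Ry(pitch) Rx(roll)).
In Python, from bench import robot, cams, models gives the robot as it stands.
- The arm moves only by the tool step_arm, never from a script. Its argument "series" is a list of rows, each a list of 5 numbers: the gripper command: -1 is shut, 1 is fully open, values between are in proportion, then the shift along the tool's x, y, z in mm, then the turn about the tool's z in degrees. A call has 1 to 20 rows; each row is the pose to reach, as a shift and turn from the pose commanded when the call began, along the tool's axes at that moment; what a row does not reach only later rows make up. A row lasts 1/8 s, in which the tool goes at most 62.5 mm and 10.7 degrees, less where a joint would pass 70% of its speed; a pose out of reach is approached as far as the arm can. A call with a gripper value outside its range is refused whole. The fingers move at their own pace and stop on an object; the grip force is fixed at half the most. Time passes only in rows, so rows that repeat a pose let the fingers close. It gives the time, the measured TCP pose, the force and the opening at its end, in the units of the state.
- robot.get_obs(): the state, without advancing time (a new reading comes with each control period).
- cams.snapshot(name): name is "scene" or "top" or "wrist"; returns a dict with "pixels" (400x640x3 uint8, red, green, blue), "fov_y" (degrees; the focal length in pixels is half the picture's height over the tangent of half this angle, whatever the lens; pixels are square), "cx", "cy" (the principal point, pixels), "R" (3x3) and "t" (3): a world point X has camera coordinates R X + t. Camera axes: x right, y down, z forward; pixel columns grow to the right and rows downward; lengths in m; the calibration is good to about 2 mm. The wrist camera is an equidistant fisheye: a pixel r from the principal point sees the ray r / f radians off the axis. A picture is of the moment at which its call begins. There is no depth.
- robot.close_job(): hands the job in, once; it reports no verdict.
Trained networks look in a picture, given as the dict that the camera call returned (one of the last four; its "shot" number tells which), for a name from the list of things; names that differ only in an ending like _2 or _b are one class to them, and where a whole thing is asked for, a point or a joint stands for the part that bears it (a point fixed in the world has none). Each returns a list of dicts, best first, with "p" (0 to 1); they miss things now and then, are a little off and sometimes report something else, mostly with a low value. They report only what shows in the picture. A call takes as long as a camera call. They do not tell look-alikes from the thing itself.
- models.find_in(picture, label): "position" ([x, y, z] in m, in world coordinates, good to about 4 mm: the middle of the surface that is visible of it).
- models.pinpoint(picture, label): "position" ([x, y, z] in m, in world coordinates, good to about 4 mm: a listed point, or the origin of a listed thing).
The state is a dict: "time": time; "joint_positions": joint angles; "qvel": joint speeds; "joint_torque": joint torques, N m; "tool_pos": TCP position; "ee_rot": TCP orientation; "wrist_force": force on the tool from outside, world axes, zero at the start; "wrist_torque": the same for the moment, N m; "width": finger opening in m.
Only numpy, scipy, OpenCV 4.12 (cv2) and the standard library are available. Lean on these libraries where they do the work, as an engineer would, in place of code of your own. Each camera call takes 0.05 s, during which the arm holds its last target. There are 200 camera calls.

## Working session

There is one attempt and no reset: what is moved stays moved. The work goes in short steps, Python scripts to look and compute and a tool call to move; the robot and the scene stay as the last step left them, time stands still between calls to the robot, and variables do not carry over. Pictures are saved under pics/ and viewed, about 12 in all and at most 16, crops included, and the job is handed in when it is done.

Besides the shell and the picture viewer there is one more tool, called after ">>>" by a JSON object that holds its "api" and its "payload", one argument or row to a line. step_arm: Moves the arm, as the interface text tells. Its arguments: {"type":"object","properties":{"series":{"type":"array","items":{"type":"array","items":{"type":"number"}}}},"required":["series"]}

```bash
ls; mkdir -p pics
cat > h.py <<'E'
from bench import robot, cams, models
import numpy as np, cv2
def snap(n,f=None):
    s=cams.snapshot(n)
    if f: cv2.imwrite('pics/'+f,cv2.cvtColor(s['pixels'],cv2.COLOR_RGB2BGR))
    return s
def show(s,labels,fn='pinpoint',pmin=0.2):
    for l in labels:
        for d in getattr(models,fn)(s,l):
            if d['p']>=pmin: print(l,np.round(np.array(d['position'])*1000).astype(int),round(d['p'],2))
E
python3 - <<'E'
from h import *
o=robot.get_obs(); print(o)
for c in ('top','scene'):
    s=snap(c,c+'1.png'); print(c,s['fov_y'],s['cx'],s['cy'],np.round(s['R'],3).tolist(),np.round(s['t'],3))
    show(s,['tin_a','dry_case','case_floor','lip_edge','case_seat','cover','cover_handle','knob_grip','lock_pointer','lock_mark','refill_tray','torch','steel_cone','pen'])
E
```

```text
pics
{'time': 0.0, 'joint_positions': array([-1.38108574e+00,  8.79398391e-02,  1.37221969e+00,  1.10420368e-05,
        1.68359643e+00, -1.03084845e-01]), 'qvel': array([ 0.00056906, -0.00026965, -0.00116016,  0.00232939,  0.00057683,
        0.00039207]), 'joint_torque': array([-1.77881164e-03, -3.40184176e+01, -3.02433085e+01,  7.16581405e-02,
        3.32598074e-02, -1.70772519e-04]), 'tool_pos': array([ 0.15865158, -0.52605864,  0.20433   ]), 'ee_rot': array([-3.13944196e+00, -2.33525734e-04,  2.92796415e-01]), 'wrist_force': array([ 0.36199803,  0.37870144, -0.7729831 ]), 'wrist_torque': array([-0.01674044,  0.02320232,  0.02415918]), 'width': 0.09412093743735653}
top 43.880058308695446 321.872449857928 201.66639590603242 [[-0.003, -1.0, 0.016], [-0.999, 0.002, -0.054], [0.054, -0.016, -0.998]] [-0.021  0.579  1.334]
tin_a [ 630 -118    3] 0.88
tin_a [ 498 -233   -2] 0.81
tin_a [ 584 -223    4] 0.77
tin_a [ 410 -172    0] 0.52
tin_a [ 522 -121    1] 0.5
dry_case [585  64  -1] 0.59
case_floor [581  58   6] 0.64
case_floor [482  92  70] 0.34
lip_edge [645  64  60] 0.88
lip_edge [
[... 479 characters left out ...]
0.24, 0.421, -0.875], [0.405, -0.776, -0.484]] [0.484 0.194 1.124]
tin_a [ 586 -223   -1] 0.81
tin_a [ 525 -124    1] 0.68
tin_a [ 631 -120    2] 0.65
tin_a [ 500 -234   -3] 0.61
tin_a [ 412 -165    0] 0.54
dry_case [583  62   0] 0.96
dry_case [475  52  96] 0.36
case_floor [587  59   7] 0.82
lip_edge [645  67  60] 0.57
case_seat [588  61  51] 0.62
case_seat [ 510 -379    2] 0.29
cover [497 344   2] 0.72
cover_handle [498 344  27] 0.82
cover_handle [477  52  98] 0.73
knob_grip [476  50  94] 0.51
lock_mark [754 132  -3] 0.74
lock_mark [480  92  73] 0.63
refill_tray [ 510 -377    5] 0.76
refill_tray [476  51  93] 0.34
torch [754 133  -1] 0.59
steel_cone [754  41  -2] 0.98
pen [703 188   1] 0.64
```

View pics/top1.png

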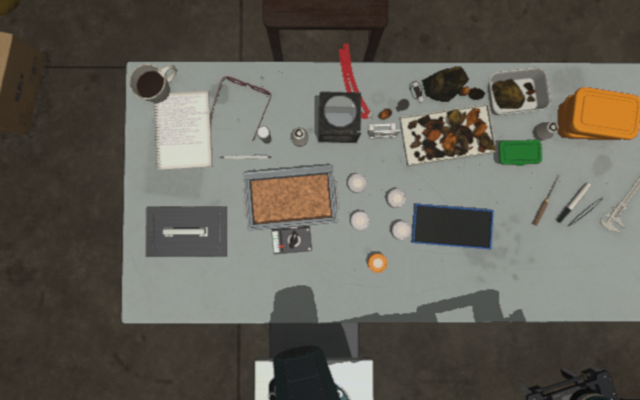

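View pics/scene1.png

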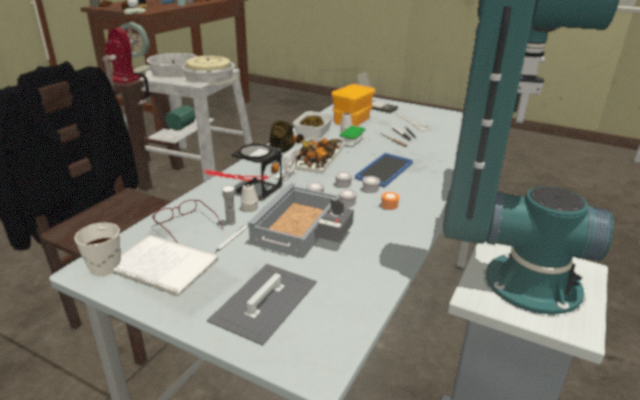

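Four white tins sit at about pixels (357,183), (396,198), (359,220) and (401,230). The orange look-alike is at (376,263), the case in the middle, the cover at left and the tray at right.

```bash
cat >> h.py <<'E'
def ray(s,uv,z):
    """pinhole pixels -> world points on plane z"""
    f=200/np.tan(np.radians(s['fov_y']/2)); uv=np.atleast_2d(np.asarray(uv,float))
    d=np.c_[(uv[:,0]-s['cx'])/f,(uv[:,1]-s['cy'])/f,np.ones(len(uv))]@np.array(s['R'])
    c=-np.array(s['R']).T@np.array(s['t']); return c+d*((z-c[2])/d[:,2])[:,None]
def rect(s,mask,z):
    n,l,st,_=cv2.connectedComponentsWithStats(mask.astype(np.uint8)); i=1+np.argmax(st[1:,4])
    c=max(cv2.findContours((l==i).astype(np.uint8),cv2.RETR_EXTERNAL,cv2.CHAIN_APPROX_NONE)[0],key=len)[:,0]
    p=ray(s,c,z)[:,:2].astype(np.float32)*1000; return cv2.minAreaRect(p)
def to(x,y,z,yaw_deg):
    """mm world target -> tool shift mm and turn deg from measured pose"""
    o=robot.get_obs(); a=o['ee_rot'][2]; d=np.array([x,y,z])-o['tool_pos']*1000
    sx=np.cos(a)*d[0]+np.sin(a)*d[1]; sy=np.sin(a)*d[0]-np.cos(a)*d[1]
    t=-(yaw_deg-np.degrees(a)); print('shift',np.round([sx,sy,-d[2]],1),'turn',round((t+180)%360-180,1))
E
python3 - <<'E'
from h import *
s=snap('top'); im=cv2.cvtColor(s['pixels'],cv2.COLOR_RGB2HSV).astype(int); H,S,V=im[...,0],im[...,1],im[...,2]
X=np.arange(640)[None,:];Y=np.arange(400)[:,None]
box=lambda a,b,c,d:(X>a)&(X<b)&(Y>c)&(Y<d)
print('tray',rect(s,box(405,500,195,255)&(V<110),.016))
print('cover',rect(s,box(138,235,195,265)&(V<125),.005))
print('cork',rect(s,box(240,340,155,235)&(H<22)&(S>60),.02))
for p in [(95,125)]: print(im[225,155],im[260,155],im[225,450],im[195,290])
to(499,-233,100,90)
E
```

```text
tray ((511.89398193359375, -375.6742248535156), (215.9122314453125, 103.66275787353516), 84.10792541503906)
cover ((500.42193603515625, 347.5535888671875), (220.27723693847656, 135.9105682373047), 89.85411071777344)
cork ((587.8428344726562, 61.98192596435547), (119.05947875976562, 211.0502471923828), 5.121445178985596)
[ 0  0 77] [ 55  10 151] [40 17 45] [ 13 129 168]
shift [ 410.5 -182.9  105.5] turn -73.2
```

>>> {"api": "step_arm", "payload": {
  "series": [
    [0.5,50,-23,0,-10],
    [0.5,100,-46,0,-20],
    [0.5,150,-69,0,-30],
    [0.5,205,-92,0,-40],
    [0.5,260,-115,0,-50],
    [0.5,310,-138,0,-60],
    [0.5,360,-161,10,-70],
    [0.5,410,-183,30,-73],
    [0.5,410,-183,50,-73],
    [0.5,410,-183,50,-73],
    [0.5,410,-183,50,-73]
  ]
}}

```text
time: 2.92
tool_pos: [0.4985, -0.2336, 0.1564]
ee_rot: [3.141, 0.001, 1.566]
wrist_force: [0.6, 0.4, -0.4]
width: 0.0705
```

Run:
```python
from h import *
s=snap('wrist','w1.png'); print(s['fov_y'],s['cx'],s['cy'],np.round(-s['R'].T@s['t'],3),np.round(s['R'],2).tolist())
show(s,['tin_a','refill_tray','knob_grip','lock_mark','lock_pointer','lip_edge','case_floor'])
to(499,-233,12,90)
```

```text
65.70646984690485 313.9256064173982 199.47690642974584 [ 0.498 -0.161  0.334] [[1.0, -0.0, 0.0], [-0.0, -0.97, 0.25], [0.0, -0.25, -0.97]]
tin_a [ 412 -169   -5] 0.91
tin_a [ 528 -129    3] 0.86
tin_a [ 590 -224    2] 0.7
tin_a [ 623 -114    1] 0.67
tin_a [ 497 -237   -3] 0.58
refill_tray [ 514 -377   -2] 0.67
case_floor [ 525 -126   -1] 0.42
shift [  0.4   0.6 143.9] turn -0.3
```

View pics/w1.png

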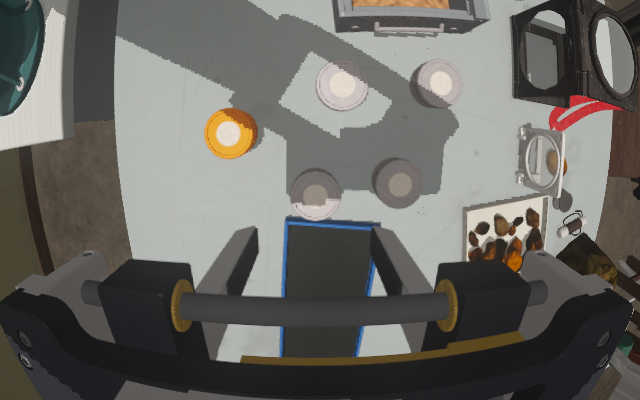

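Wrist view: the tin at (316,195) lies centred between the fingers, so I go down.

>>> {"api": "step_arm", "payload": {
  "series": [
    [0.5,0,1,50,0],
    [0.5,0,1,100,0],
    [0.5,0,1,144,0],
    [0.5,0,1,144,0],
    [-0.2,0,1,144,0],
    [-1,0,1,144,0],
    [-1,0,1,144,0],
    [-1,0,1,144,0],
    [-1,0,1,144,0],
    [-1,0,1,110,0],
    [-1,0,1,80,0],
    [-1,0,1,60,0],
    [-1,0,1,60,0],
    [-1,0,1,60,0],
    [-1,0,1,60,0]
  ]
}}

```text
time: 5.2
tool_pos: [0.4987, -0.2326, 0.0939]
ee_rot: [-3.139, -0.001, 1.567]
wrist_force: [-0.4, -0.9, -0.2]
width: 0.0513
```

Run:
```python
from h import *
a=np.radians(-6)
for k in (-66,0,66): print('tray',k,512-k*np.sin(a),-376+k*np.cos(a))
a=np.radians(5)
for k in (-68,0,68): print('case',k,587-k*np.sin(a),62+k*np.cos(a))
print(robot.get_obs()['wrist_force'],robot.get_obs()['width'])
to(505,-442,60,84);to(593,-6,90,95)
```

```text
tray -66 505.10112142433485 -441.638445094306
tray 0 512.0 -376.0
tray 66 518.8988785756651 -310.361554905694
case -68 592.9265905068407 -5.741239470238696
case 0 587.0 62.0
case 68 581.0734094931593 129.7412394702387
[-0.41485892 -0.88452796 -0.24600752] 0.051255858430911544
shift [-209.4    7.2   33.9] turn 5.8
shift [226.9  93.5   3.9] turn -5.2
```

Empty (no weight on the wrist): into the tray's far-right slot.

>>> {"api": "step_arm", "payload": {
  "series": [
    [-1,-55,2,0,2],
    [-1,-110,4,0,4],
    [-1,-165,6,0,6],
    [-1,-209,7,10,6],
    [-1,-209,7,40,6],
    [-1,-209,7,65,6],
    [-1,-209,7,77,6],
    [-1,-209,7,77,6],
    [-1,-209,7,77,6],
    [0.35,-209,7,77,6],
    [0.35,-209,7,77,6],
    [0.35,-209,7,77,6],
    [0.35,-209,7,40,6],
    [0.5,-209,7,0,6],
    [0.5,-160,30,0,3],
    [0.5,-110,60,0,0],
    [0.5,-50,75,0,0],
    [0.5,8,87,0,0],
    [0.5,8,87,0,0],
    [0.5,8,87,0,0]
  ]
}}

```text
time: 7.7
tool_pos: [0.5866, -0.2257, 0.0957]
ee_rot: [3.141, 0.001, 1.567]
wrist_force: [0.0, 0.6, 0.0]
width: 0.0706
```

Run:
```python
from h import *
s=snap('top'); show(s,['tin_a'],'find_in'); show(s,['tin_a'])
to(585,-223,12,90)
```

```text
tin_a [ 525 -120   37] 0.81
tin_a [ 505 -437   35] 0.8
tin_a [494 349   4] 0.6
tin_a [ 628 -116   32] 0.59
tin_a [748 125 112] 0.5
tin_a [ 628 -118    1] 0.75
tin_a [ 506 -443    2] 0.62
tin_a [ 525 -126    2] 0.57
tin_a [ 581 -223    3] 0.47
shift [ 4.  -1.2 83.4] turn -0.3
```

Tin 1 stands in the tray. Now tin 2.

>>> {"api": "step_arm", "payload": {
  "series": [
    [0.5,3,-1,45,0],
    [0.5,3,-1,83,0],
    [0.5,3,-1,83,0],
    [-1,3,-1,83,0],
    [-1,3,-1,83,0],
    [-1,3,-1,83,0],
    [-1,3,-1,83,0],
    [-1,3,-1,83,0],
    [-1,3,-1,40,0],
    [-1,3,-1,0,0],
    [-1,3,-1,0,0],
    [-1,3,-1,0,0],
    [-1,3,-1,0,0]
  ]
}}

```text
time: 9.48
tool_pos: [0.5838, -0.2215, 0.0919]
ee_rot: [-3.136, -0.003, 1.567]
wrist_force: [0.4, 0.1, -4.1]
width: 0.0516
```

Run:
```python
from h import *
o=robot.get_obs();print(o['wrist_force'],o['width'])
to(512,-376,20,84);to(593,-6,110,95)
```

```text
[ 0.44385893  0.10491379 -4.05333165] 0.05161234221729836
shift [-154.8  -71.2   71.9] turn 5.8
shift [215.5   8.4 -18.1] turn -5.2
```

Full (about 3.7 N), so it goes to the case.

>>> {"api": "step_arm", "payload": {
  "series": [
    [-1,20,1,-35,0],
    [-1,75,3,-40,-2],
    [-1,130,5,-40,-4],
    [-1,180,7,-40,-5],
    [-1,215,8,-40,-5],
    [-1,215,8,-40,-5],
    [-1,215,8,0,-5],
    [-1,215,8,45,-5],
    [-1,215,8,69,-5],
    [-1,215,8,70,-5],
    [-1,215,8,70,-5],
    [0.35,215,8,70,-5],
    [0.35,215,8,70,-5],
    [0.35,215,8,70,-5],
    [0.35,215,8,20,-5],
    [0.4,215,8,-30,-5],
    [0.5,160,20,-30,-5],
    [0.5,105,45,-30,-2],
    [0.5,105,45,-10,0],
    [0.5,105,45,-10,0]
  ]
}}

```text
time: 11.98
tool_pos: [0.6292, -0.1169, 0.1027]
ee_rot: [-3.136, -0.002, 1.567]
wrist_force: [-0.3, 1.7, 0.8]
width: 0.0705
```

Run:
```python
from h import *
s=snap('wrist','w2.png'); show(s,['tin_a','case_floor','knob_grip'])
s=snap('top'); show(s,['tin_a'],pmin=.35)
to(629,-118,12,90)
```

```text
tin_a [ 411 -168    0] 0.86
tin_a [ 527 -126   -2] 0.84
tin_a [ 625 -114    1] 0.65
tin_a [593  -8  12] 0.61
case_floor [585  64   8] 0.6
knob_grip [478  53  98] 0.82
tin_a [ 527 -125    1] 0.65
tin_a [ 506 -445    1] 0.55
tin_a [593  -7  14] 0.54
tin_a [ 630 -121    1] 0.44
shift [-1.4 -2.2 94.5] turn -0.1
```

View pics/w2.png

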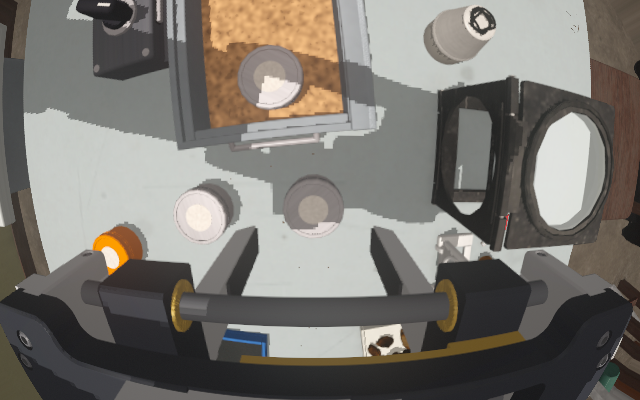

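Tin 2 stands in the case at (270,76) and tin 3 is centred between the fingers at (313,207).

>>> {"api": "step_arm", "payload": {
  "series": [
    [0.5,-1,-2,45,0],
    [0.5,-1,-2,93,0],
    [0.5,-1,-2,93,0],
    [-1,-1,-2,93,0],
    [-1,-1,-2,93,0],
    [-1,-1,-2,93,0],
    [-1,-1,-2,93,0],
    [-1,-1,-2,93,0],
    [-1,-1,-2,50,0],
    [-1,-1,-2,10,0],
    [-1,-1,-2,10,0],
    [-1,-1,-2,10,0],
    [-1,-1,-2,10,0]
  ]
}}

```text
time: 13.9
tool_pos: [0.6276, -0.1183, 0.0931]
ee_rot: [-3.138, -0.001, 1.567]
wrist_force: [0.2, -0.3, -0.4]
width: 0.0517
```

Run:
```python
from h import *
o=robot.get_obs();print(o['wrist_force'],o['width'])
to(512,-376,17,84);to(587,62,21,95)
```

```text
[ 0.24625863 -0.27290715 -0.3701385 ] 0.05167397781627811
shift [-258.2 -114.6   76.1] turn 5.8
shift [180.1 -41.4  72.1] turn -5.2
```

Empty, so it goes to the tray's middle slot; then on to the last tin at (526,-125).

>>> {"api": "step_arm", "payload": {
  "series": [
    [-1,-50,-22,0,2],
    [-1,-105,-46,0,4],
    [-1,-155,-69,0,6],
    [-1,-210,-93,0,6],
    [-1,-258,-115,10,6],
    [-1,-258,-115,45,6],
    [-1,-258,-115,74,6],
    [-1,-258,-115,76,6],
    [-1,-258,-115,76,6],
    [0.35,-258,-115,76,6],
    [0.35,-258,-115,76,6],
    [0.35,-258,-115,76,6],
    [0.35,-258,-115,30,6],
    [0.5,-258,-115,-10,6],
    [0.5,-205,-110,-10,3],
    [0.5,-150,-107,-10,0],
    [0.5,-95,-104,-10,0],
    [0.5,-40,-102,-10,0],
    [0.5,-7,-102,-10,0],
    [0.5,-7,-102,-10,0]
  ]
}}

```text
time: 16.4
tool_pos: [0.527, -0.1231, 0.106]
ee_rot: [3.141, 0.0, 1.571]
wrist_force: [-0.4, -0.4, 0.4]
width: 0.0701
```

Run:
```python
from h import *
s=snap('wrist','w3.png'); show(s,['tin_a','knob_grip'])
s=snap('top'); show(s,['tin_a'],pmin=.35)
to(526,-125,12,90)
```

```text
tin_a [ 414 -170   -3] 0.87
tin_a [ 524 -126   -1] 0.81
tin_a [596 -10   8] 0.76
knob_grip [584  59  -3] 0.35
tin_a [594 -10  10] 0.7
tin_a [ 510 -376    5] 0.65
tin_a [ 504 -444    4] 0.6
tin_a [ 414 -167   -2] 0.59
shift [ 1.5 -1.  93.5] turn -0.3
```

>>> {"api": "step_arm", "payload": {
  "series": [
    [0.5,-1,-2,45,0],
    [0.5,-1,-2,93,0],
    [0.5,-1,-2,93,0],
    [-1,-1,-2,93,0],
    [-1,-1,-2,93,0],
    [-1,-1,-2,93,0],
    [-1,-1,-2,93,0],
    [-1,-1,-2,93,0],
    [-1,-1,-2,50,0],
    [-1,-1,-2,10,0],
    [-1,-1,-2,10,0],
    [-1,-1,-2,10,0],
    [-1,-1,-2,10,0]
  ]
}}

```text
time: 18.27
tool_pos: [0.5236, -0.1257, 0.0934]
ee_rot: [-3.138, -0.001, 1.567]
wrist_force: [-1.0, 0.2, -0.6]
width: 0.0517
```

Run:
```python
from h import *
o=robot.get_obs();print(o['wrist_force'],o['width'])
to(519,-310,17,84);to(585,85,21,95)
```

```text
[-1.03620517  0.19618491 -0.57873256] 0.05167919078933127
shift [-184.3   -3.9   76.4] turn 5.8
shift [210.9  60.6  72.4] turn -5.2
```

Empty as well: third tray slot.

>>> {"api": "step_arm", "payload": {
  "series": [
    [-1,-55,-1,0,2],
    [-1,-110,-2,0,4],
    [-1,-165,-4,0,6],
    [-1,-184,-4,20,6],
    [-1,-184,-4,55,6],
    [-1,-184,-4,75,6],
    [-1,-184,-4,76,6],
    [-1,-184,-4,76,6],
    [0.35,-184,-4,76,6],
    [0.35,-184,-4,76,6],
    [0.35,-184,-4,76,6],
    [0.35,-184,-4,30,6],
    [0.3,-184,-4,-30,6],
    [0,-140,-4,-70,3],
    [-0.3,-80,-4,-100,0],
    [-0.3,-20,-4,-100,0],
    [-0.3,35,-4,-110,-2],
    [-0.3,35,-4,-110,-4],
    [-0.3,35,-4,-110,-5],
    [-0.3,35,-4,-110,-5]
  ]
}}

```text
time: 20.78
tool_pos: [0.5209, -0.0925, 0.2049]
ee_rot: [-3.141, 0.0, 1.652]
wrist_force: [-0.0, -0.1, -0.0]
width: 0.0327
```

Run:
```python
from h import *
s=snap('wrist','w4.png'); show(s,['tin_a','knob_grip','lip_edge','case_seat','lock_mark','lock_pointer','case_floor','dry_case'])
s=snap('top'); show(s,['tin_a','lip_edge','case_seat','lock_mark','cover','cover_handle'],pmin=.35)
to(500,347,150,90)
```

```text
tin_a [ 510 -374    5] 0.83
tin_a [ 412 -170    0] 0.78
tin_a [597 -11   8] 0.73
tin_a [ 521 -312    5] 0.62
knob_grip [477  49  94] 0.88
lip_edge [644  68  61] 0.73
lip_edge [597  -9   5] 0.55
case_seat [588  64  48] 0.96
lock_pointer [460  88  72] 0.7
case_floor [584  63   6] 0.79
dry_case [584  58   0] 0.89
tin_a [591 -10  11] 0.86
tin_a [ 515 -376    7] 0.85
tin_a [ 518 -307    6] 0.72
tin_a [ 503 -444    2] 0.65
tin_a [ 411 -167   -1] 0.57
lip_edge [647  67  60] 0.56
case_seat [587  63  48] 0.66
lock_mark [482  95  70] 0.78
cover [499 343  -1] 0.97
cover_handle [493 354  27] 0.86
shift [438.3  15.6  55.5] turn 4.8
```

View pics/w4.png

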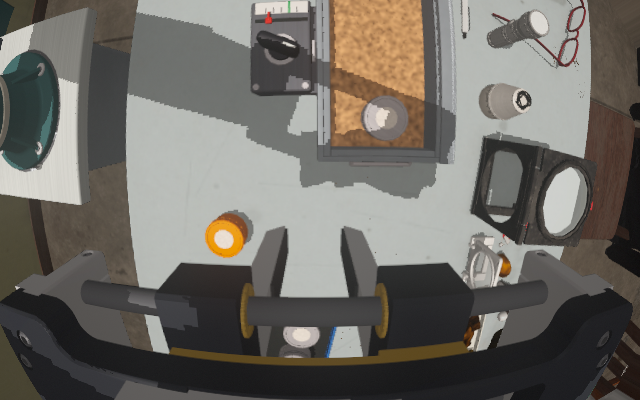

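All four tins are sorted (one in the case, three in the tray). In this view the pointer at (268,18) stands about 20 mm short of the mark at (290,6). Next I take a good overhead wrist view of the case.

>>> {"api": "step_arm", "payload": {
  "series": [
    [-0.3,40,15,-25,0],
    [-0.3,80,30,-50,0],
    [-0.3,82,40,-60,0],
    [-0.3,82,40,-60,0],
    [-0.3,82,40,-60,0]
  ]
}}

```text
time: 22.2
tool_pos: [0.5536, -0.0064, 0.2646]
ee_rot: [-3.14, -0.0, 1.654]
wrist_force: [-0.1, 0.5, -0.3]
width: 0.0327
```

```bash
cat >> h.py <<'E'
def fproj(s,X):
    """fisheye: world -> pixel"""
    f=200/np.tan(np.radians(s['fov_y']/2)); c=np.atleast_2d(X)@np.array(s['R']).T+np.array(s['t'])
    r=np.hypot(c[:,0],c[:,1]); k=f*np.arctan2(r,c[:,2])/r
    return np.c_[s['cx']+c[:,0]*k,s['cy']+c[:,1]*k]
def pose(p,yaw,P):
    a=np.radians(yaw); P=np.atleast_2d(np.array(P,float))
    return np.c_[p[0]+np.cos(a)*P[:,0]-np.sin(a)*P[:,1],p[1]+np.sin(a)*P[:,0]+np.cos(a)*P[:,1],P[:,2]]/1000
def seg(a,b,n=30): return np.linspace(a,b,n)
def draw(s,p,yaw,loops,name,crop,k):
    im=cv2.cvtColor(s['pixels'],cv2.COLOR_RGB2BGR); x0,x1,y0,y1=crop
    im=cv2.resize(im[y0:y1,x0:x1],None,fx=k,fy=k,interpolation=cv2.INTER_CUBIC)
    for L,col in loops:
        L=np.array(L,float); L=np.vstack([seg(L[i],L[(i+1)%len(L)]) for i in range(len(L))])
        q=(fproj(s,pose(p,yaw,L))+.5-[x0,y0])*k-.5
        cv2.polylines(im,[np.round(q).astype(np.int32)],False,col,1)
    cv2.imwrite('pics/'+name,im)
def rc(x0,x1,y0,y1,z): return [(x0,y0,z),(x0,y1,z),(x1,y1,z),(x1,y0,z)]
E
python3 - <<'E'
from h import *
import pickle
s=snap('wrist'); pickle.dump(s,open('case.pkl','wb'))
show(s,['knob_grip','lip_edge','case_seat','lock_mark','lock_pointer','case_floor','dry_case'])
L=[(rc(-74,78,-118,118,56),(0,255,0)),(rc(-60,60,-105,105,50),(0,0,255)),(rc(-142,-80,-44,56,70),(255,0,255)),(rc(60,78,-118,118,65),(255,255,0))]
draw(s,(586,62),5,L,'case1.png',(130,530,0,300),2)
print(robot.get_obs()['tool_pos'])
E
```

```text
knob_grip [477  51 100] 0.95
lip_edge [644  65  63] 0.81
case_seat [587  64  49] 0.87
lock_mark [485  92  70] 0.91
lock_pointer [460  85  70] 0.6
case_floor [586  65   4] 0.72
case_floor [748 130   0] 0.45
dry_case [588  58   0] 0.67
dry_case [596  -9   8] 0.66
[ 0.55390282 -0.0063379   0.26532272]
```

View pics/case1.png

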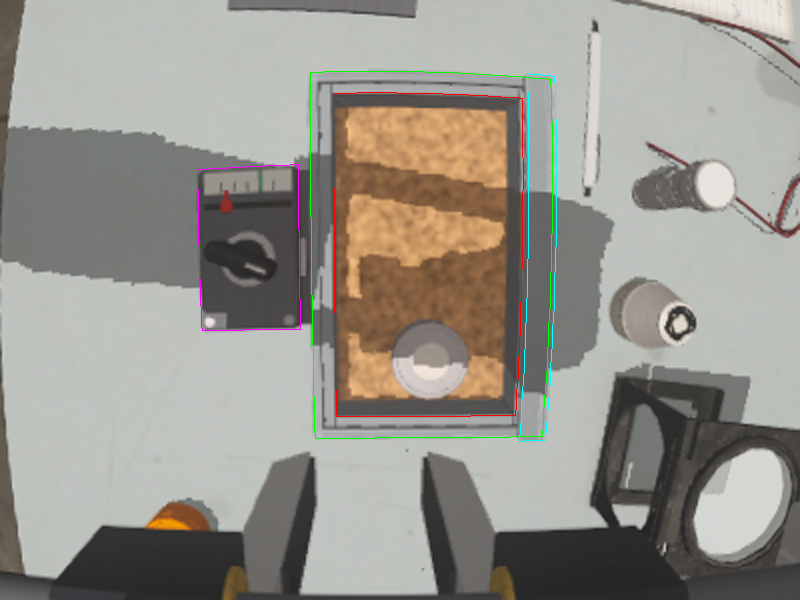

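The projected case model at (586,62), 5° fits to about 1 mm (front wall at about (318,78) instead of (311,72) in the doubled crop), so I use (587,61.5), 5°. On to the cover.

>>> {"api": "step_arm", "payload": {
  "series": [
    [-0.3,60,0,0,1],
    [-0.3,120,10,0,2],
    [-0.3,180,20,0,4],
    [-0.3,230,30,0,5],
    [-0.3,275,30,10,5],
    [-0.3,275,30,20,5],
    [-0.3,275,30,20,5],
    [-0.3,275,30,20,5]
  ]
}}

```text
time: 23.6
tool_pos: [0.5614, 0.269, 0.2459]
ee_rot: [3.141, 0.0, 1.565]
wrist_force: [0.1, -0.0, 0.1]
width: 0.0331
```

Run:
```python
from h import *
s=snap('wrist')
show(s,['cover','cover_handle'])
L=[(rc(-68.5,68.5,-110,110,5),(0,255,0)),(rc(-7,7,-55,55,36),(255,0,255))]
draw(s,(499,346),0,L,'cov1.png',(130,530,0,300),2)
to(499,346,100,90)
```

```text
cover [497 349  -2] 0.73
cover [580  58  -2] 0.52
cover_handle [497 342  27] 0.95
shift [ 76.3 -63.  146.4] turn -0.3
```

View pics/cov1.png

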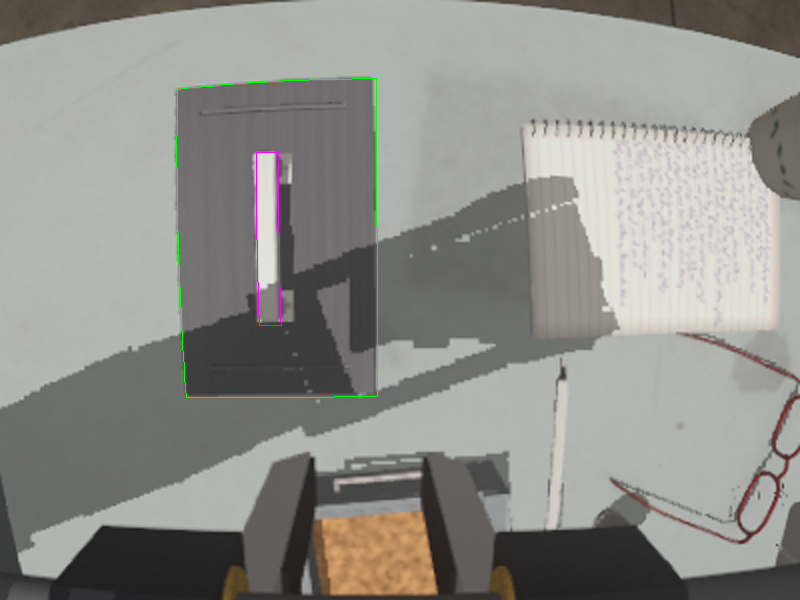

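The model at (499,346), yaw 0, fits the cover outline. Grasping the bar.

>>> {"api": "step_arm", "payload": {
  "series": [
    [-0.3,40,-40,50,0],
    [-0.3,76,-63,100,0],
    [-0.3,76,-63,150,0],
    [-0.3,76,-63,200,0],
    [-0.3,76,-63,236,0],
    [-0.3,76,-63,236,0],
    [-1,76,-63,236,0],
    [-1,76,-63,236,0],
    [-1,76,-63,236,0],
    [-1,76,-63,236,0],
    [-1,76,-63,216,0],
    [-1,76,-63,190,0],
    [-1,76,-63,160,0],
    [-1,76,-63,136,0],
    [-1,76,-63,136,0],
    [-1,76,-63,136,0]
  ]
}}

```text
time: 25.75
tool_pos: [0.4979, 0.3463, 0.1084]
ee_rot: [-3.14, 0.001, 1.567]
wrist_force: [0.7, -0.4, -3.2]
width: 0.0141
```

Run:
```python
from h import *
o=robot.get_obs();print(o['wrist_force'],o['width'],o['wrist_torque'])
to(569,60,100,95)
```

```text
[ 0.67314482 -0.3673697  -3.22549667] 0.014106340405014942 [-0.05388172 -0.05729405  0.00204678]
shift [-286.1   72.3    8.4] turn -5.2
```

>>> {"api": "step_arm", "payload": {
  "series": [
    [-1,0,40,-5,-3],
    [-1,-20,72,-5,-5],
    [-1,-60,72,-5,-5],
    [-1,-105,72,-5,-5],
    [-1,-150,72,-5,-5],
    [-1,-195,72,-5,-5],
    [-1,-240,72,-5,-5],
    [-1,-286,72,-5,-5],
    [-1,-286,72,-5,-5],
    [-1,-286,72,-5,-5],
    [-1,-286,72,-5,-5]
  ]
}}

```text
time: 27.12
tool_pos: [0.5689, 0.0616, 0.1138]
ee_rot: [-3.14, -0.0, 1.656]
wrist_force: [0.6, -0.4, -1.2]
width: 0.0138
```

Run:
```python
from h import *
o=robot.get_obs();print(o['wrist_force'],o['width'],o['ee_rot'])
to(569,60,84,95)
s=snap('wrist')
t=o['tool_pos']*1000; z=t[2]-9.5
draw(s,(587,61.5),5,[(rc(-74,78,-118,118,56),(0,255,0)),(rc(-142,-80,-44,56,70),(255,0,255)),(rc(60,78,-118,118,65),(255,255,0))],'h1.png',(100,500,0,300),2)
im=cv2.imread('pics/h1.png')
q=(fproj(s,pose(t,np.degrees(o['ee_rot'][2])-90,rc(-68.5,68.5,-110,110,z+5)))-[100,0])*2
cv2.polylines(im,[np.int32(q)],True,(0,0,255),1); cv2.imwrite('pics/h1.png',im)
```

```text
[ 0.56945153 -0.35416356 -1.17945813] 0.013829968783382003 [-3.14046816e+00 -4.51599302e-04  1.65574534e+00]
shift [-1.6 -0.  29.8] turn -0.1
```

View pics/h1.png

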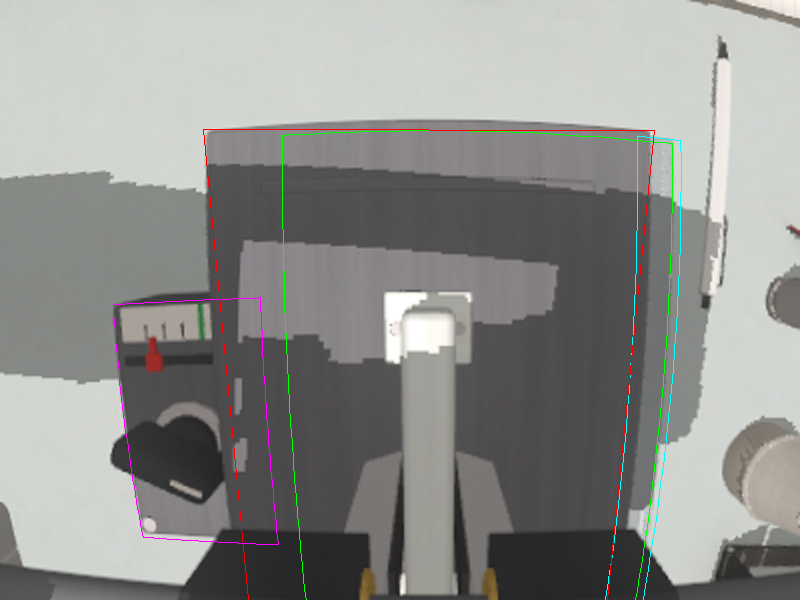

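The held cover lies as predicted, with its front edge a few mm from the knob wing at (222,490). I shift 2 mm toward the lip and set the front edge on the lock block.

>>> {"api": "step_arm", "payload": {
  "series": [
    [-1,-2,2,10,0],
    [-1,-2,2,20,0],
    [-1,-2,2,28,0],
    [-1,-2,2,32,0],
    [-1,-2,2,33,0],
    [-1,-2,2,33,0]
  ]
}}

```text
time: 27.92
tool_pos: [0.5716, 0.0585, 0.0817]
ee_rot: [3.141, 0.0, 1.654]
wrist_force: [0.5, 0.1, -2.0]
width: 0.0138
```

Run:
```python
from h import *
o=robot.get_obs();print(o['wrist_force'],o['wrist_torque'],o['width'],o['ee_rot'])
to(571,60,80,95)
```

```text
[ 0.53801301  0.05655015 -1.98187124] [-0.0079883  -0.07043321  0.02404226] 0.013832637439417221 [3.14107171e+00 1.43078867e-04 1.65407285e+00]
shift [ 1.5 -0.5  1.7] turn -0.2
```

>>> {"api": "step_arm", "payload": {
  "series": [
    [-1,1,0,1,0],
    [-1,1,0,2,0],
    [-1,1,0,2,0],
    [-0.55,1,0,2,0],
    [-0.5,1,0,2,0],
    [-0.5,1,0,2,0],
    [-0.5,1,0,2,0]
  ]
}}

```text
time: 28.8
tool_pos: [0.5713, 0.0595, 0.0794]
ee_rot: [-3.142, 0.0, 1.654]
wrist_force: [-0.1, 0.3, 0.2]
width: 0.0233
```

Run:
```python
from h import *
o=robot.get_obs();print(o['wrist_force'],o['width'],o['tool_pos'])
s=snap('wrist'); show(s,['cover','cover_handle'])
a=s['pixels'][0:300,100:500]
s=snap('scene'); show(s,['cover','cover_handle']); b=cv2.resize(s['pixels'][160:280,220:380],(400,300),interpolation=cv2.INTER_CUBIC)
cv2.imwrite('pics/h2.png',cv2.cvtColor(np.hstack([a,b]),cv2.COLOR_RGB2BGR))
```

```text
[-0.14721439  0.29371179  0.249604  ] 0.023312342806264978 [0.57131408 0.05954382 0.07943968]
cover [568  59  57] 0.8
cover_handle [573  58  88] 0.96
cover [564  57  61] 0.94
cover [ 513 -377    4] 0.48
cover_handle [574  58  90] 0.78
```

View pics/h2.png

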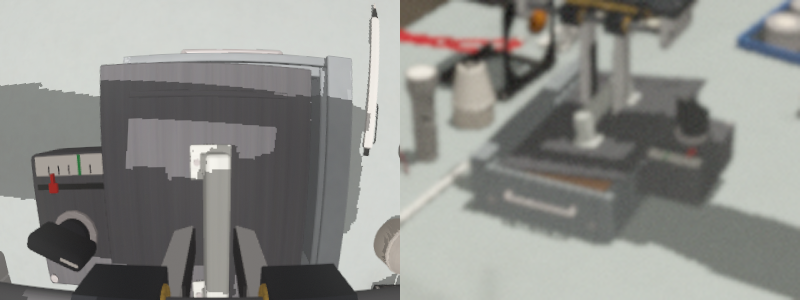

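The cover rests tilted about 8°: front edge on the lock block, far edge down in the seat short of the lip. Now slide it under the lip with the loosely caged bar.

>>> {"api": "step_arm", "payload": {
  "series": [
    [-0.5,0,2,4,0],
    [-0.5,0,4,7,0],
    [-0.5,0,6,7,0],
    [-0.5,0,8,7,0],
    [-0.5,0,10,7,0],
    [-0.5,0,12,7,0],
    [-0.5,0,14,7,0],
    [-0.5,0,16,7,0],
    [-0.5,0,16,7,0]
  ]
}}

```text
time: 30.22
tool_pos: [0.5876, 0.0609, 0.0726]
ee_rot: [3.141, 0.0, 1.654]
wrist_force: [0.1, 0.4, -0.6]
width: 0.0236
```

Run:
```python
from h import *
o=robot.get_obs();print(o['wrist_force'],o['width'],o['tool_pos'])
s=snap('wrist'); show(s,['cover','cover_handle'])
a=s['pixels'][0:300,100:500]
s=snap('scene'); show(s,['cover','cover_handle']); b=cv2.resize(s['pixels'][160:280,220:380],(400,300),interpolation=cv2.INTER_CUBIC)
cv2.imwrite('pics/h3.png',cv2.cvtColor(np.hstack([a,b]),cv2.COLOR_RGB2BGR))
```

```text
[ 0.05669729  0.43823303 -0.60928519] 0.023602106327360702 [0.58761129 0.06094668 0.07255718]
cover [585  60  53] 0.9
cover_handle [586  58  82] 0.8
cover_handle [478  50  95] 0.7
cover_handle [461  89  73] 0.3
cover [581  58  54] 0.82
cover_handle [588  59  81] 0.89
```

View pics/h3.png

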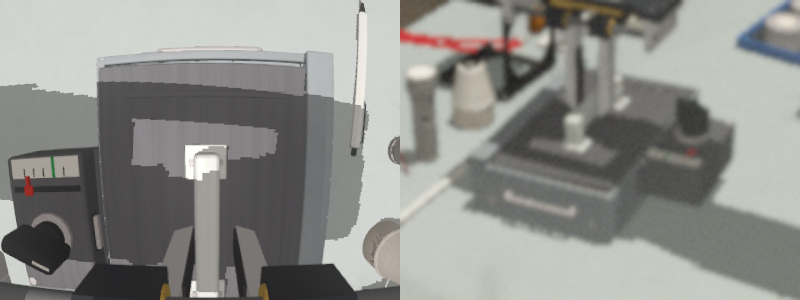

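Far edge is now under the lip and the front edge lies on the front rim. Push on a few mm.

>>> {"api": "step_arm", "payload": {
  "series": [
    [-0.5,0,1,3,0],
    [-0.5,0,2,5,0],
    [-0.5,0,3,5,0],
    [-0.5,0,4,5,0],
    [-0.5,0,5,5,0],
    [-0.5,0,6,5,0],
    [-0.5,0,7,5,0],
    [-0.5,0,7,5,0]
  ]
}}

```text
time: 31.52
tool_pos: [0.5934, 0.0612, 0.0672]
ee_rot: [-3.139, 0.0, 1.654]
wrist_force: [-4.3, -1.2, 0.9]
width: 0.0239
```

Run:
```python
from h import *
o=robot.get_obs();print(o['wrist_force'],o['width'],o['tool_pos'])
s=snap('wrist'); show(s,['cover','cover_handle'])
a=cv2.resize(s['pixels'][0:300,160:460],(400,400),interpolation=cv2.INTER_CUBIC)
s=snap('scene'); show(s,['cover','cover_handle']); b=cv2.resize(s['pixels'][170:270,240:340],(400,400),interpolation=cv2.INTER_CUBIC)
cv2.imwrite('pics/h4.png',cv2.cvtColor(np.hstack([a,b]),cv2.COLOR_RGB2BGR))
```

```text
[-4.34579436 -1.18773739  0.93105788] 0.02386379241479121 [0.59337389 0.06121269 0.06719576]
cover [589  59  48] 0.89
cover_handle [590  58  80] 0.82
cover [586  62  52] 0.93
cover_handle [ 507 -442    2] 0.74
cover_handle [588  56  80] 0.64
```

View pics/h4.png

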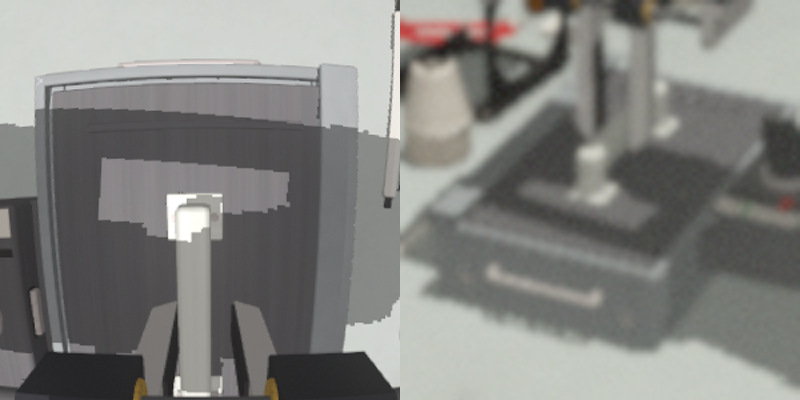

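The cover appears dropped in: front and side rims are visible all round, with a narrow gap. I check by pressing on the bar top with closed fingers (it should be at 86 mm).

>>> {"api": "step_arm", "payload": {
  "series": [
    [-0.5,0,-3,0,0],
    [-0.5,0,-3,-15,0],
    [-0.5,0,-3,-32,0],
    [-1,0,-3,-32,0],
    [-1,0,-3,-32,0],
    [-1,0,-3,-32,0],
    [-1,0,-3,-24,0],
    [-1,0,-3,-21,0],
    [-1,0,-3,-19,0],
    [-1,0,-3,-17,0],
    [-1,0,-3,-17,0]
  ]
}}

```text
time: 33.2
tool_pos: [0.5906, 0.0612, 0.0863]
ee_rot: [-3.141, 0.0, 1.654]
wrist_force: [-4.5, -0.0, 8.3]
width: 0.0006
```

Contact at 86.3 mm: fully home. Next is the knob.

>>> {"api": "step_arm", "payload": {
  "series": [
    [-1,0,0,-40,0],
    [-0.3,0,-50,-70,0],
    [-0.3,-45,-105,-100,0],
    [-0.3,-90,-115,-100,0],
    [-0.3,-90,-115,-100,0],
    [-0.3,-90,-115,-100,0]
  ]
}}

```text
time: 33.95
tool_pos: [0.4843, -0.0378, 0.1843]
ee_rot: [3.141, -0.001, 1.654]
wrist_force: [0.6, -0.5, -1.1]
width: 0.0326
```

Run:
```python
from h import *
import pickle
s=snap('wrist'); pickle.dump(s,open('k.pkl','wb')); show(s,['knob_grip','lock_mark','lock_pointer','cover_handle'])
o=robot.get_obs(); print(o['tool_pos'],o['joint_positions'])
def wing(a,z): 
    return pose((477,51),a,rc(-20,20,-6,6,z))
u=fproj(s,[[.477,.051,.096]])[0]; x0,y0=int(u[0]-100),int(max(u[1]-75,0)); k=4
im=cv2.resize(cv2.cvtColor(s['pixels'],cv2.COLOR_RGB2BGR)[y0:y0+150,x0:x0+200],None,fx=k,fy=k,interpolation=cv2.INTER_CUBIC)
for a,c in ((-15,(0,255,0)),):
    cv2.polylines(im,[np.int32((fproj(s,wing(a,108))-[x0,y0])*k)],True,c,1)
for p in ([.482,.092,.070],): cv2.circle(im,np.int32((fproj(s,p)[0]-[x0,y0])*k).tolist(),3,(255,0,255),-1)
for x in (-135,-126,-118,-110,-102,-94):
    q=pose((587,61.5),5,[[x,25,70],[x,50,70]]); cv2.polylines(im,[np.int32((fproj(s,q)-[x0,y0])*k)],False,(255,255,0),1)
cv2.imwrite('pics/k1.png',im)
```

```text
knob_grip [477  49 100] 0.59
knob_grip [ 521 -309    5] 0.56
lock_mark [483  88  71] 0.79
lock_pointer [757  35   0] 0.67
lock_pointer [461  90  74] 0.66
cover_handle [590  60  77] 0.87
[ 0.48432658 -0.03696334  0.18387138] [-1.93047589e-01 -5.05373186e-02  1.55336039e+00  1.19223418e-04
  1.63986084e+00 -2.78313890e-01]
```

View pics/k1.png

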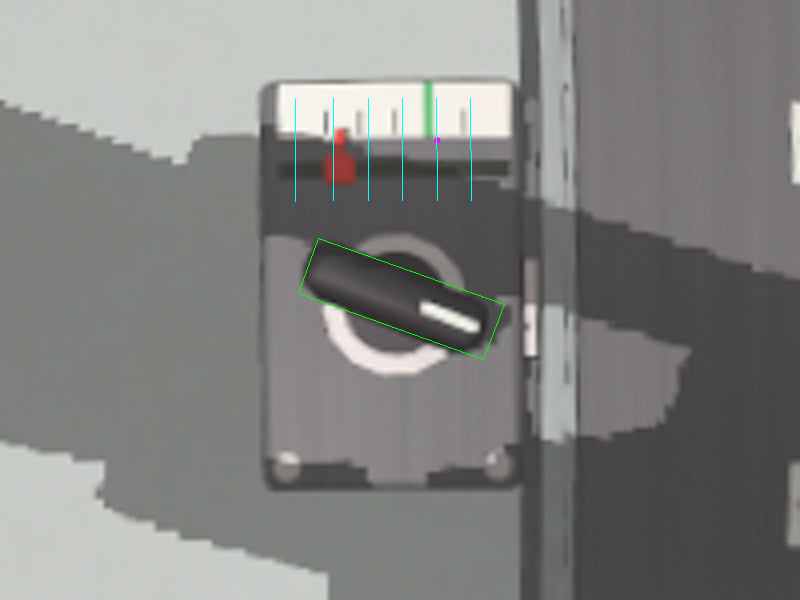

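Wing lies at about -13° world, centred at (477,52). The pointer at (340,140) is about 2.6 ticks of 8 mm short of the green mark at (429,110), so about 2.59 rad remains.

Run:
```python
from h import *
to(477.3,52,78,167)
```

```text
shift [ 89.2   0.6 105.9] turn -72.1
```

>>> {"api": "step_arm", "payload": {
  "series": [
    [-0.3,30,0,0,-10],
    [-0.3,60,0,0,-20],
    [-0.3,89,1,0,-30],
    [-0.3,89,1,0,-40],
    [-0.3,89,1,0,-50],
    [-0.3,89,1,0,-60],
    [-0.3,89,1,0,-70],
    [-0.3,89,1,30,-72],
    [-0.3,89,1,60,-72],
    [-0.3,89,1,90,-72],
    [-0.3,89,1,106,-72],
    [-0.3,89,1,106,-72],
    [-0.3,89,1,106,-72]
  ]
}}

```text
time: 35.83
tool_pos: [0.4787, 0.0509, 0.0797]
ee_rot: [3.141, 0.002, 2.911]
wrist_force: [-0.0, -0.2, 0.2]
width: 0.0329
```

Run:
```python
from h import *
to(477.3,52,78,167); print(robot.get_obs()['joint_positions'][5])
```

```text
shift [1.6 0.8 1.7] turn -0.2
-1.3521409191441633
```

>>> {"api": "step_arm", "payload": {
  "series": [
    [-0.3,1,1,2,0],
    [-1,1,1,2,0],
    [-1,1,1,2,0],
    [-1,1,1,2,0],
    [-1,1,1,2,0],
    [-1,1,1,2,8],
    [-1,1,1,2,16],
    [-1,1,1,2,24],
    [-1,1,1,2,32],
    [-1,1,1,2,40],
    [-1,1,1,2,48],
    [-1,1,1,2,56],
    [-1,1,1,2,60],
    [-1,1,1,2,60]
  ]
}}

```text
time: 37.58
tool_pos: [0.476, 0.0499, 0.0768]
ee_rot: [-3.138, 0.003, 1.863]
wrist_force: [-3.7, -7.2, 3.6]
width: 0.0119
```

```bash
cat > kn.py <<'E'
from h import *
import sys
o=robot.get_obs(); print(o['wrist_force'],o['wrist_torque'],o['width'],o['tool_pos'],np.degrees(o['ee_rot'][2]),o['joint_positions'][5])
for c in ('wrist','top','scene'):
    s=snap(c); print(c); show(s,['lock_pointer','lock_mark'])
    if c=='wrist':
        cv2.imwrite('pics/%s_w.png'%sys.argv[1],cv2.cvtColor(s['pixels'],cv2.COLOR_RGB2BGR))
    if c=='top':
        cv2.imwrite('pics/%s.png'%sys.argv[1],cv2.cvtColor(cv2.resize(s['pixels'][210:265,260:325],None,fx=8,fy=8,interpolation=cv2.INTER_CUBIC),cv2.COLOR_RGB2BGR))
E
python3 kn.py k2
```

```text
[-3.73017709 -7.20624314  3.6480336 ] [-1.17099119  0.50929745 -0.01512964] 0.011873504691260596 [0.47604878 0.04989753 0.07679649] 106.71837659335355 -0.30209970582240603
wrist
lock_pointer [470  93  75] 0.64
lock_mark [482  92  70] 0.94
top
lock_pointer [703 191  -1] 0.26
scene
lock_pointer [465  91  72] 0.61
```

>>> {"api": "step_arm", "payload": {
  "series": [
    [-1,-1.5,-1.5,0,0],
    [-1,-1.5,-1.5,0,8],
    [-1,-1.5,-1.5,0,16],
    [-1,-1.5,-1.5,0,24],
    [-1,-1.5,-1.5,0,32],
    [-1,-1.5,-1.5,0,40],
    [-1,-1.5,-1.5,0,48],
    [-1,-1.5,-1.5,0,56],
    [-1,-1.5,-1.5,0,64],
    [-1,-1.5,-1.5,0,70],
    [-1,-1.5,-1.5,0,70],
    [-1,-1.5,-1.5,0,70]
  ]
}}

```text
time: 39.52
tool_pos: [0.4742, 0.0505, 0.0768]
ee_rot: [-3.139, 0.003, 0.642]
wrist_force: [-6.1, -1.6, 6.2]
width: 0.0119
```

```bash
python3 kn.py k3
```

```text
[-6.1017403  -1.58376409  6.17660134] [-0.22185095  1.07009848 -0.05522829] 0.011937188175177353 [0.47418529 0.05047445 0.07678912] 36.78906863577525 0.915256579288292
wrist
lock_pointer [479  93  72] 0.82
lock_mark [483  92  71] 0.72
top
scene
lock_pointer [476  93  73] 0.51
lock_mark [479  93  76] 0.61
```

```bash
cat > pm.py <<'E'
from h import *
def fray(s,uv,z):
    f=200/np.tan(np.radians(s['fov_y']/2)); d=np.asarray(uv,float)-[s['cx'],s['cy']]; r=np.hypot(d[:,0],d[:,1]); th=r/f
    v=np.c_[d/r[:,None]*np.sin(th)[:,None],np.cos(th)]@np.array(s['R']); c=-np.array(s['R']).T@np.array(s['t'])
    return (c+v*((z-c[2])/v[:,2])[:,None])[:,:2]*1000
def measure(s,save=None):
    hsv=cv2.cvtColor(s['pixels'],cv2.COLOR_RGB2HSV).astype(int); H,S,V=hsv[...,0],hsv[...,1],hsv[...,2]
    a=np.radians(5); R=np.array([[np.cos(a),np.sin(a)],[-np.sin(a),np.cos(a)]])
    out={}
    for n,m in (('red',((H<8)|(H>172))&(S>120)&(V>60)),('green',(H>45)&(H<85)&(S>70)&(V>50))):
        v,u=np.nonzero(m); q=(fray(s,np.c_[u,v],.070)-[587,61.5])@R.T
        k=(q[:,0]>-140)&(q[:,0]<-82)&(q[:,1]>18)&(q[:,1]<56); q=q[k]
        out[n]=q; print(n,len(q),'mean',q.mean(0).round(1) if len(q) else None,'range',q.min(0).round(1) if len(q) else None,q.max(0).round(1) if len(q) else None)
        if n=='red' and len(q): t=q[q[:,1]>q[:,1].max()-3]; print(' tip x',t[:,0].mean().round(1))
    if save:
        u=fproj(s,pose((587,61.5),5,[[-110,35,70]]))[0].astype(int); x0,y0=max(u[0]-50,0),max(u[1]-38,0)
        cv2.imwrite('pics/'+save,cv2.cvtColor(cv2.resize(s['pixels'][y0:y0+75,x0:x0+100],None,fx=8,fy=8,interpolation=cv2.INTER_CUBIC),cv2.COLOR_RGB2BGR))
E
python3 - <<'E'
from pm import *
import pickle
measure(pickle.load(open('k.pkl','rb')))
measure(snap('wrist'),'k4.png')
E
```

```text
red 66 mean [-125.1   34.3] range [-128.3   30. ] [-121.8   41.8]
 tip x -125.2
green 25 mean [-104.5   47.8] range [-105.    41.6] [-104.    53.5]
red 177 mean [-107.8   34.4] range [-111.7   29.1] [-104.    42.2]
 tip x -107.8
green 61 mean [-104.2   47.5] range [-105.1   40.7] [-103.3   54.4]
```

View pics/k4.png

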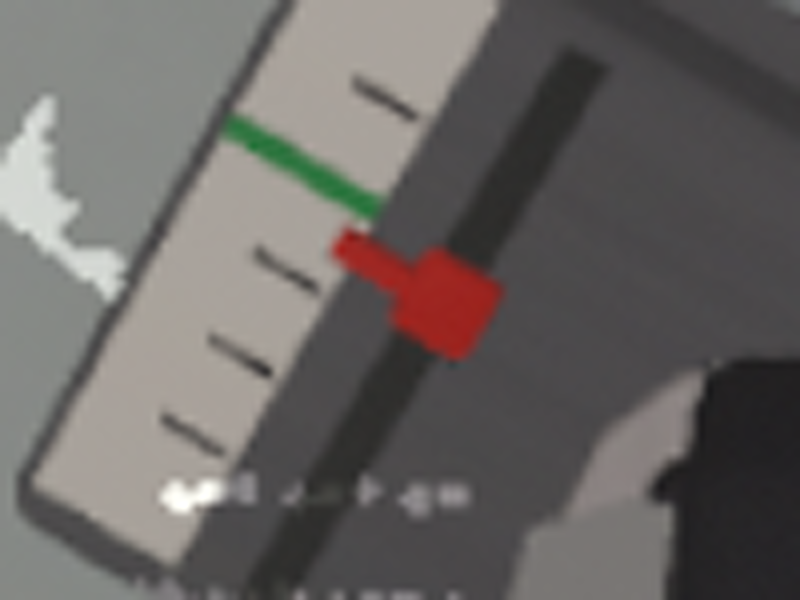

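The pointer is about 3.5 mm short (tip at x -107.8, mark at -104.2). Turn 20° more, then measure.

>>> {"api": "step_arm", "payload": {
  "series": [
    [-1,-1.5,-0.5,0,0],
    [-1,-1.5,-0.5,0,6],
    [-1,-1.5,-0.5,0,12],
    [-1,-1.5,-0.5,0,17],
    [-1,-1.5,-0.5,0,20],
    [-1,-1.5,-0.5,0,20],
    [-1,-1.5,-0.5,0,20]
  ]
}}

```text
time: 40.9
tool_pos: [0.4738, 0.0509, 0.0768]
ee_rot: [-3.139, 0.0, 0.294]
wrist_force: [-4.2, 2.1, 5.6]
width: 0.0121
```

Run:
```python
from pm import *
o=robot.get_obs(); print(o['wrist_force'],o['tool_pos'],np.degrees(o['ee_rot'][2]))
measure(snap('wrist'))
```

```text
[-4.19908706  2.09547082  5.6368342 ] [0.47384978 0.05094619 0.07681908] 16.834844970561097
red 170 mean [-105.1   34.4] range [-109.    29.2] [-101.2   42.8]
 tip x -105.1
green 46 mean [-104.2   48.7] range [-105.1   43. ] [-103.3   54.3]
```

>>> {"api": "step_arm", "payload": {
  "series": [
    [-1,0,0,0,3],
    [-1,0,0,0,5],
    [-1,0,0,0,5],
    [-1,0,0,0,5]
  ]
}}

```text
time: 41.45
tool_pos: [0.4738, 0.0511, 0.0768]
ee_rot: [-3.138, 0.001, 0.207]
wrist_force: [-4.3, 1.5, 5.8]
width: 0.0116
```

Run:
```python
from pm import *
s=snap('wrist'); print(-s['R'].T@s['t'])
measure(s,'k5.png')
```

```text
[0.54410165 0.065781   0.25483321]
red 163 mean [-104.4   34.5] range [-108.1   29.4] [-100.6   42.6]
 tip x -104.6
green 41 mean [-104.2   48.9] range [-105.    43.8] [-103.2   53.8]
```

View pics/k5.png

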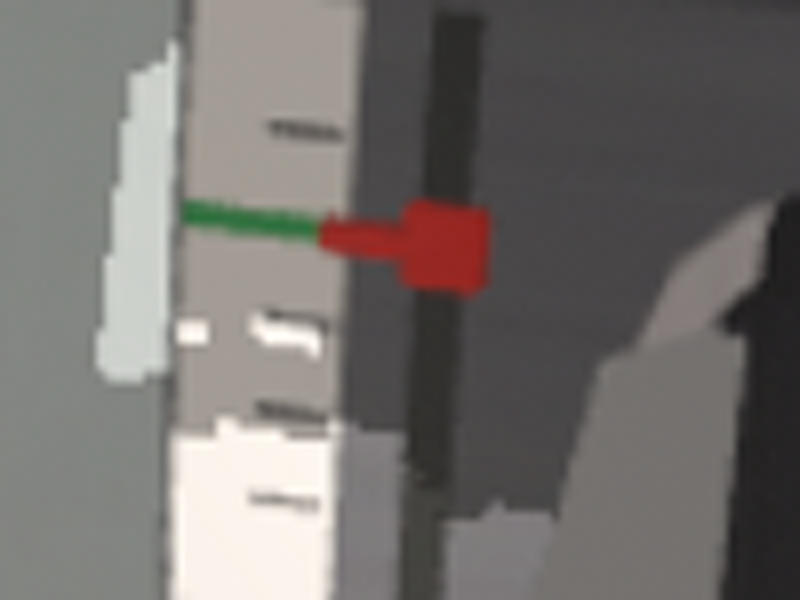

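Pointer and mark are nearly aligned. I release, back off and look from straight above to rule out parallax.

>>> {"api": "step_arm", "payload": {
  "series": [
    [-0.4,0,0,0,0],
    [-0.4,0,0,0,0],
    [-0.4,0,0,0,0],
    [-0.4,0,0,-40,0],
    [-0.4,-10,-2,-80,0],
    [-0.4,-64,-14,-90,0],
    [-0.4,-64,-14,-90,0],
    [-0.4,-64,-14,-90,0]
  ]
}}

```text
time: 42.5
tool_pos: [0.4094, 0.0502, 0.1664]
ee_rot: [3.141, -0.001, 0.205]
wrist_force: [-0.2, -0.7, 0.4]
width: 0.0284
```

Run:
```python
from pm import *
s=snap('wrist','full.png'); print(-s['R'].T@s['t'])
measure(s,'k6.png'); show(s,['lock_pointer','lock_mark','cover','cover_handle'])
s=snap('top'); show(s,['tin_a','cover','cover_handle','torch','steel_cone','pen'],pmin=.3)
```

```text
[0.47926951 0.06535059 0.34452815]
red 86 mean [-104.    34.2] range [-107.5   29.3] [-100.2   42.6]
 tip x -104.2
green 26 mean [-104.3   48.8] range [-105.2   43.4] [-103.5   54.2]
lock_pointer [479  90  74] 0.61
lock_mark [484  89  72] 0.92
cover [588  60  50] 0.56
cover_handle [587  58  76] 0.59
tin_a [ 516 -306    7] 0.85
tin_a [ 510 -376    6] 0.8
tin_a [ 411 -169   -2] 0.61
tin_a [ 503 -441    0] 0.53
cover [586  60  53] 0.62
cover_handle [586  70  78] 0.95
torch [754 128   6] 0.63
torch [ 514 -377    0] 0.58
steel_cone [753  39  -1] 0.73
pen [703 191   0] 0.64
```

View pics/k6.png

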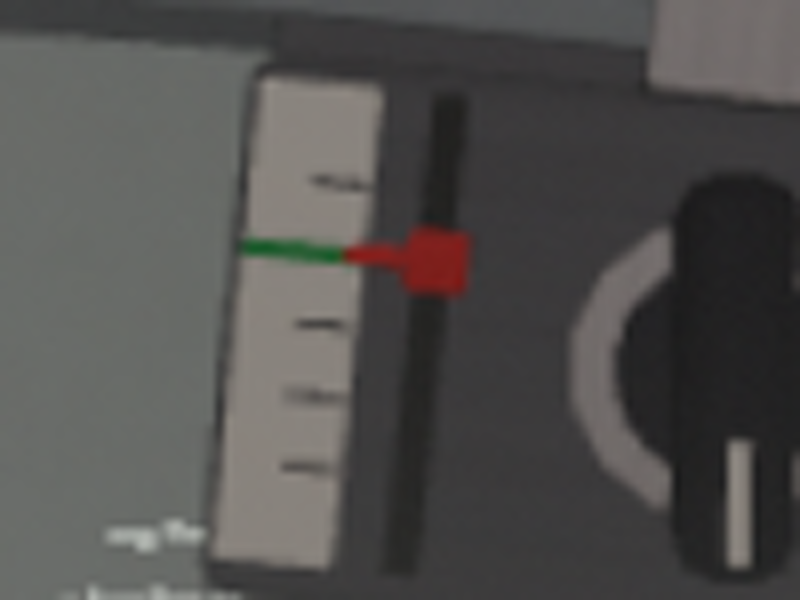

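From above, the red pointer's tip meets the green mark (both at about x -104.2). One last look at the whole bench.

Run:
```python
from h import *
s=snap('scene'); cv2.imwrite('pics/fin.png',cv2.cvtColor(cv2.resize(s['pixels'][100:300,200:440],None,fx=3,fy=3,interpolation=cv2.INTER_CUBIC),cv2.COLOR_RGB2BGR))
```

```text
(no output)
```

View pics/fin.png

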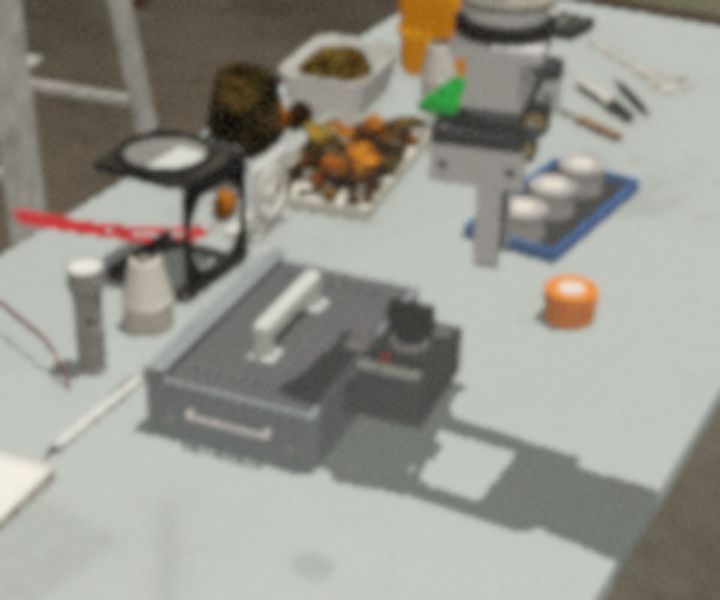

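The cover lies level and locked, three tins stand upright in the tray, and the bystanders are in place.

```bash
python3 -c "from h import *; print(robot.close_job())"
```

```text
the job is handed in; nothing more can be done
None
```

The job is done and handed in at about 43 s of the 210 s allowed.

- **Tins:** Four white tins were on the bench. One was full (about 3.7 N when lifted) and stands in the grey case. The other three were empty and stand upright in the blue tray.
- **Cover:** The arm cannot tilt its tool, so I rested the cover's front edge on the lock block. The far edge dropped about 8° into the seat. I then slid it under the lip until the front edge fell inside the rim. Pressing on the bar with about 8 N met it at 86.3 mm, against 86 mm expected when fully home.
- **Lock:** I turned the knob clockwise in steps and then let go. From straight above, the pointer tip and the green mark were 0.1 mm apart.
- **Left alone:** In the last pictures the torch, canister, pen and orange look-alike were where they started.

While I turned the knob, the gripper was about 1–2 mm off the knob's axis, which put up to about 9 N on the wrist. The full tin was not seen again after the cover went on. No check failed.

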